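# Fit a handle over the hidden batten of a cabinet front

## Robot

A 6-joint arm with a two-finger parallel gripper is mounted at the origin on the work surface. World frame = base frame: x ahead of the robot, y to its left, z up, the work surface at z = 0. Lengths are in mm, angles in rad, forces in N, time in s.
With the tool pointing down it reaches from about 425 to 950 mm from the base axis. Payload 14.7 kg.
Tool frame: the origin (TCP) lies midway between the tips of the shut fingers; the grasp point (between the pads) lies 19 mm behind it; z points along the fingers, y is the line along which they close (so a half turn about z gives the same grasp; the last joint's range is limited). The gripper opens to 85 mm and grips with 20 to 120 N. Pads are 22 mm wide; open, the fingers measure 114 mm over their backs; the gripper's body (76 mm by 85 mm) begins 54 mm behind the grasp point. The pads swing forward as they close: fully open they stand 13 mm farther back than shut.
Start: joints at [-1.286, 0.48, 1.596, -0, 1.065, -0.047], TCP at [211.75, -614.536, 231.297] pointing down, gripper open.
Joint ranges: [-2.75, 2.75], [-0.82, 2.05], [0.23, 2.67], [-1.56, 4.7], [0.09, 2.69], [-2.92, 2.92]. Speed limits (rad/s): [1.89, 1.89, 2.39, 3.01, 3.01, 3.01].

## Interface

Orientations are given as a unit quaternion [x, y, z, w].
In Python, from cell import manip gives the robot as it stands.
- The arm moves only by the tool play_rows, never from a script. Its argument "series" is a list of rows, each an object with "slide": the shift along the tool's x, y, z in a scale on which 1.0 is 1000 mm, a list of three; "angular": the turn, a rotation vector about the tool's x, y, z in shares of 4 rad (1.0 is 4 rad), a list of three; "hand": the opening, from -1 (shut) to 1 (fully open). In form: [{"slide": [x, y, z], "angular": [wx, wy, wz], "hand": hand}, ...]. A call has 1 to 12 rows; each row is the pose to reach, as a shift and turn from the pose commanded when the call began, along the tool's axes at that moment; what a row does not reach only later rows make up. A row lasts 1/12 s, in which the tool goes at most 41.7 mm and 7.16 degrees, less where a joint would pass 70% of its speed; a pose out of reach is approached as far as the arm can. Shift and turn numbers lie between -1 and 1, and a call with a number outside is refused. A call with a gripper value outside its range is refused whole. The fingers move at their own pace and stop on an object; the grip force is fixed at half the most. Time passes only in rows, so rows that repeat a pose let the fingers close. It gives the time, the measured TCP pose, the force, the opening and the grip force at its end, in the units of the state.
- manip.get_state(): the state, without advancing time (a new reading comes with each control period).
- manip.grab_frame(name): name is "side" or "top"; returns a dict with "frame" (400x640x3 uint8, red, green, blue), "intrinsics" (3x3 intrinsics, pixels), "rvec" (rotation vector, rad) and "tvec" (3), from world to camera coordinates, as OpenCV has them. Camera axes: x right, y down, z forward; pixel columns grow to the right and rows downward; lengths in mm; the calibration is good to about 2 mm. A picture is of the moment at which its call begins. There is no depth.
- manip.finish_job(): hands the job in; it is judged then, once.
The state is a dict: "time": time; "joint_pos": joint angles; "qvel": joint speeds; "joint_torque": joint torques, N m; "ee_pos": TCP position; "eef_rot": TCP orientation; "ft_force": force on the tool from outside, world axes, zero at the start; "wrist_torque": the same for the moment, N m; "gripper_width": finger opening in mm; "finger_force": force on a finger pad.
Only numpy, scipy, OpenCV 4.12 (cv2) and the standard library are available. Lean on these libraries where they do the work, as an engineer would, in place of code of your own. Each camera call takes 0.05 s, during which the arm holds its last target. There are 200 camera calls.

## Task

The white cabinet front lying on the counter is soft everywhere except over one hidden batten that runs behind it along the grooves. Feel for the batten by pressing gently along the panel, then stand the black handle upright on it, feet down, lying along the grooves and midway along them, and push down on the handle firmly (about 10 N) to prove that it does not give. Leave it standing there, do not crack the soft board by pushing where there is no batten, never push harder than 25 N, and leave the mug, jar and screwdriver alone.

Things in the scene. Friction and masses are not known exactly. Their poses are not given: they have to be found in the camera images.
- panel: White cabinet front, fixed, face up on the counter: 300 mm (x) by 368 mm (y). Origin: centre of its underside, at counter height; z up. A rigid frame 40 mm wide and 46 mm high surrounds the field, 220 (x) by 288 mm (y), of 24 rounded reeds, each 12 mm wide, running along x (the grooves), crests 40 mm above the origin. The board cracks if the handle is pushed 5 mm into it.
- field_mid (a point): Centre of the field at crest height (panel x 0, y 0, z 40 mm). Each reed gives straight down on a spring of 0.35 N per mm, up to 9 mm; closed fingertips bear on two or three reeds, so they sink 1 to 1.5 mm per N on soft board. Over the batten reeds sink 0.2 mm, then meet about 12 N per mm. The band that feels hard to the fingertips is about 45 to 65 mm wide, centred on the batten.
- search_a (a point): Right end of the search line, crest height, panel x 0, y -80 mm. The hidden wooden batten, 26 mm wide (y), 190 mm long (x), lies under the reeds parallel to panel x, centred at x 0 and anywhere in y between search_a and search_b, different each time. It cannot be seen and no pose tells it.
- search_b (a point): Left end of the search line, crest height, panel x 0, y +80 mm. See search_a.
- handle: Loose black bar handle, about 250 g, upright on the counter. Origin: centre of its underside; x along the bar, z up. Bar 150 mm long, 12 mm wide (y), top 42 mm high, middle 36 mm high, free to pinch across y between 12 mm posts at x -55 and +55 mm; under each a foot 30 (x) by 24 (y) by 5 mm. On the batten it stays level, sunk under 1 mm; on soft board it sinks 1.5 to 4 mm by its weight.
- mug: White mug, loose, 82 mm across and 95 mm high; origin at the centre of its underside, z up. To be left alone.
- jar: Amber jar with black cap, loose, 70 mm across and 110 mm high; origin at the centre of its underside, z up. To be left alone.
- screwdriver: Screwdriver lying on the counter along its x axis, loose, about 200 mm long; origin near the middle of its underside. To be left alone.

How it is judged (in metres and radians):
On the way:
1. the handle stands on the field, along the grooves, and bears on the panel with more than 8 N while sinking less than 2.5 mm (x of handle in the frame of panel between -0.03 and 0.03 m and y of handle in the frame of panel between -0.13 and 0.13 m and angle between the x axis of handle and the x axis of panel, either way round below 0.15 rad and angle between handle's own z axis and vertical below 0.06 rad and z of handle in the frame of panel between 0.0375 and 0.044 m and contact force between handle and panel above 8 N), for 0.2 s.
At the end, for the whole second after the job is handed in: The handle stands released and still on the reeds: centre within 30 mm of mid-groove and 130 mm of the panel's centre across them, bar within 0.15 rad of the grooves, tilt under 0.06 rad, sunk less than 1.4 mm, as only the batten allows (x of handle in the frame of panel between -0.03 and 0.03 m and y of handle in the frame of panel between -0.13 and 0.13 m and angle between the x axis of handle and the x axis of panel, either way round below 0.15 rad and angle between handle's own z axis and vertical below 0.06 rad and z of handle in the frame of panel between 0.0386 and 0.042 m and linear speed of handle below 0.02 m/s and contact force between handle and panel above 1 N); the robot touches nothing.
It fails at once if the handle is pushed more than 5 mm into the board (cracked) (x of handle in the frame of panel between -0.09 and 0.09 m and y of handle in the frame of panel between -0.13 and 0.13 m and z of handle in the frame of panel below 0.035 m).
It fails at once if the panel is pressed with more than 25 N, by the robot or through the handle (contact force between any of handle, the arm, the fingers and panel above 25 N).
It fails at once if the mug, jar or screwdriver is moved by more than 20 mm (distance of any of mug, jar, screwdriver from where it was at the start of the episode above 0.02 m).
It also fails if it takes over 72 s, if anything falls off the work surface, if the arm or the gripper's body presses on something with over 40 N, if the wrist force passes 120 N, or if a joint passes its speed limit or range.

## Working session

There is one attempt and no reset: what is moved stays moved. The work goes in short steps, Python scripts to look and compute and a tool call to move; the robot and the scene stay as the last step left them, time stands still between calls to the robot, and variables do not carry over. Pictures are saved under pics/ and viewed, at most 10 in all, crops included, and the job is handed in when it is done.

Besides the shell and the picture viewer there is one more tool, called after "Emit:" as a command line: name --argument value ..., lists and objects as JSON in quotes. play_rows: Moves the arm, as the interface text tells. Its arguments: {"type":"object","properties":{"series":{"type":"array"}},"required":["series"]}

```bash
mkdir -p pics; ls
python3 - <<'E'
from cell import manip
import cv2
for n in("side","top"):
    f=manip.grab_frame(n); cv2.imwrite(f"pics/{n}0.png",f["frame"][:,:,::-1]); print(n,f["intrinsics"],f["rvec"],f["tvec"])
s=manip.get_state(); print(s)
E
```

```text
pics
side [[392.27118069   0.         324.38882997]
 [  0.         392.27118069 199.33580241]
 [  0.           0.           1.        ]] [ 0.66136883 -2.65270964  1.15287156] [444.02355559 205.20134847 848.30889518]
top [[502.30221473   0.         317.45513484]
 [  0.         502.30221473 203.9555251 ]
 [  0.           0.           1.        ]] [ 2.17879612 -2.18482071  0.08765395] [  21.38329618  520.31476331 1598.44248301]
{'time': 0.1, 'joint_pos': array([-1.28560948e+00,  4.80758141e-01,  1.59685020e+00,  2.83744356e-05,
        1.06514267e+00, -4.66249614e-02]), 'qvel': array([-9.28918592e-04, -1.36148078e-03, -2.45806299e-03, -1.25170573e-03,
        1.19243549e-05, -2.10271304e-04]), 'joint_torque': array([-7.72694257e-04, -9.52261734e+01, -4.31041181e+01, -8.91439618e-05,
        5.38483058e-03, -3.85795852e-05]), 'ee_pos': array([ 211.63998726, -614.14808001,  230.72905108]), 'eef_rot': array([ 9.86270124e-01,  1.65139054e-01, -5.66020534e-05, -5.76543439e-04]), 'ft_force': array([-0.30469637, -0.72547889,  0.02155333]), 'wrist_torque': array([-0.02753615,  0.02351482, -0.0038188 ]), 'finger_force': 0.0, 'gripper_width': 85.58542549613738}
```

View pics/side0.png

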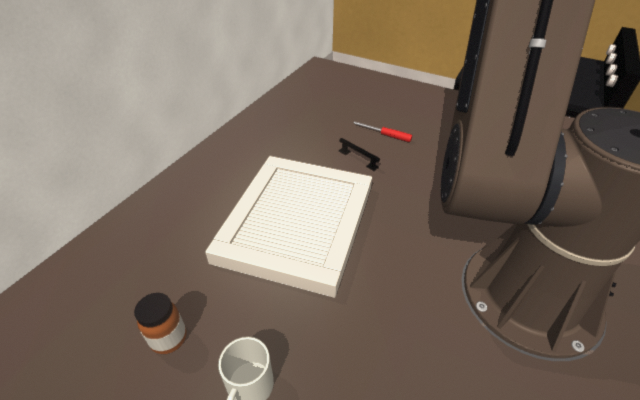

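View pics/top0.png

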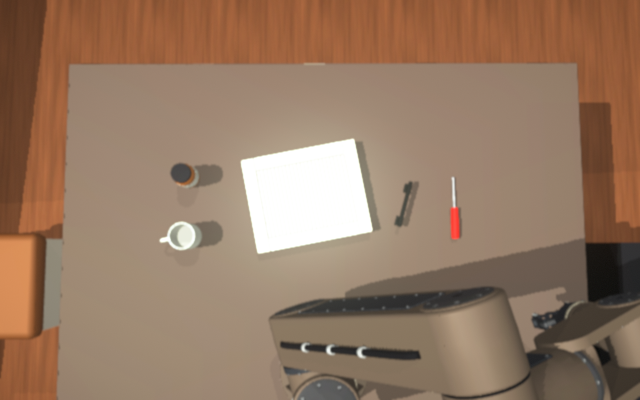

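The side view shows the panel's top corners near (270,160), (372,177), (335,288) and (211,255), and the handle from (340,143) to (378,163). In the top view the panel is centred near (306,196) and the handle runs from (408,185) to (399,222). The mug and jar are left of the panel and the screwdriver is right of the handle.

```bash
cat > h.py <<'E'
import cv2, numpy as np
from cell import manip
from scipy.spatial.transform import Rotation as R
def grab(n):
    f=manip.grab_frame(n); f["R"]=cv2.Rodrigues(np.array(f["rvec"]))[0]; f["t"]=np.array(f["tvec"]).ravel()
    f["P"]=f["intrinsics"]@np.c_[f["R"],f["t"]]; return f
def plane(f,p,z):
    d=f["R"].T@np.linalg.inv(f["intrinsics"])@np.array([*p,1.]); c=-f["R"].T@f["t"]; return c+d*(z-c[2])/d[2]
def tri(a,b,pa,pb):
    X=cv2.triangulatePoints(a["P"],b["P"],np.array(pa,float).reshape(2,1),np.array(pb,float).reshape(2,1)).ravel(); return X[:3]/X[3]
def biggest(m):
    c=cv2.findContours(m.astype(np.uint8),cv2.RETR_EXTERNAL,cv2.CHAIN_APPROX_NONE)[0]; return max(c,key=cv2.contourArea)
E
python3 - <<'E'
from h import *
s,t=grab("side"),grab("top")
# panel in top view
g=t["frame"].min(2).astype(int); roi=np.zeros(g.shape,bool); roi[120:270,225:385]=1
c=biggest((g>170)&roi); print("top panel rect",cv2.boxPoints(cv2.minAreaRect(c)).round(1).tolist(),cv2.contourArea(c))
print("top approx",cv2.approxPolyDP(c,4,True).reshape(-1,2).tolist())
box=cv2.boxPoints(cv2.minAreaRect(c))
gs=s["frame"].min(2).astype(int); roi=np.zeros(g.shape,bool); roi[145:300,200:385]=1
c2=biggest((gs>110)&roi); print("side approx",cv2.approxPolyDP(c2,4,True).reshape(-1,2).tolist())
for z in(0,46): print(z,[plane(t,p,z).round(0)[:2].tolist() for p in box])
# handle
def hd(f,x0,x1,y0,y1,th):
    m=f["frame"].max(2)<th; r=np.zeros_like(m); r[y0:y1,x0:x1]=1; return biggest(m&r)
for f,a in((t,(385,425,170,240)),(s,(330,390,130,175))):
    for th in(30,40,50):
        c=hd(f,*a,th); print(th,cv2.contourArea(c),cv2.approxPolyDP(c,1.5,True).reshape(-1,2).tolist())
a=cv2.resize(t["frame"][170:240,370:440],None,fx=8,fy=8,interpolation=2)[:560,:,::-1]
b=cv2.resize(s["frame"][130:175,325:395],None,fx=8,fy=8,interpolation=2)[:,:,::-1]
b=cv2.copyMakeBorder(b,0,200,0,0,0)
cv2.imwrite("pics/handle.png",cv2.resize(np.hstack([a,b]),None,fx=.7,fy=.7))
E
```

```text
top panel rect [[238.6999969482422, 159.5], [354.5, 137.1999969482422], [372.70001220703125, 231.8000030517578], [256.8999938964844, 254.10000610351562]] 11081.0
top approx [[352, 138], [241, 160], [258, 253], [372, 230]]
side approx [[270, 155], [205, 250], [208, 263], [334, 297], [371, 176]]
0 [[669.0, 278.0], [743.0, -103.0], [431.0, -160.0], [360.0, 216.0]]
46 [[662.0, 271.0], [733.0, -100.0], [430.0, -154.0], [361.0, 211.0]]Traceback (most recent call last):
  File "<stdin>", line 16, in <module>
  File "<stdin>", line 13, in hd
  File "h.py", line 12, in biggest
    c=cv2.findContours(m.astype(np.uint8),cv2.RETR_EXTERNAL,cv2.CHAIN_APPROX_NONE)[0]; return max(c,key=cv2.contourArea)
                                                                                              ~~~^^^^^^^^^^^^^^^^^^^^^^^
ValueError: max() iterable argument is empty
```

Run:
```python
from h import *
s,t=grab("side"),grab("top")
def hd(f,x0,x1,y0,y1,th):
    m=f["frame"].max(2)<th; r=np.zeros_like(m); r[y0:y1,x0:x1]=1; return biggest(m&r)
for f,a in((t,(385,425,170,240)),(s,(330,390,130,175))):
    print("min",f["frame"][a[2]:a[3],a[0]:a[1]].max(2).min())
    for th in(40,55,70):
        try:
            c=hd(f,*a,th); print(th,cv2.contourArea(c),cv2.minAreaRect(c),cv2.approxPolyDP(c,1.5,True).reshape(-1,2).tolist())
        except ValueError: pass
a=cv2.resize(t["frame"][170:240,370:440],None,fx=8,fy=8,interpolation=2)[:,:,::-1]
b=cv2.resize(s["frame"][130:175,325:395],None,fx=8,fy=8,interpolation=2)[:,:,::-1]
b=cv2.copyMakeBorder(b,0,200,0,0,0)
cv2.imwrite("pics/handle.png",cv2.resize(np.hstack([a,b]),(784,392)))
b=cv2.resize(s["frame"][145:300,195:385],(760,580),interpolation=2)[:,:,::-1]
cv2.imwrite("pics/panel.png",b)
```

```text
min 67
70 9.0 ((407.8460998535156, 186.7692413330078), (3.3282015323638916, 6.656403064727783), 56.3099365234375) [[410, 184], [406, 186], [406, 190]]
min 11
40 229.5 ((358.0986328125, 154.249267578125), (45.36473083496094, 13.001829147338867), 28.178592681884766) [[340, 140], [343, 142], [343, 147], [340, 150], [346, 153], [349, 151], [346, 148], [348, 145], [371, 159], [367, 166], [372, 169], [377, 167], [375, 164], [378, 161], [377, 157], [349, 142]]
55 295.5 ((358.4495544433594, 153.971435546875), (46.865196228027344, 13.775350570678711), 29.538780212402344) [[340, 139], [343, 143], [342, 148], [339, 150], [341, 152], [347, 153], [349, 151], [347, 147], [349, 146], [370, 159], [368, 167], [373, 170], [378, 167], [375, 164], [379, 160], [376, 156], [348, 141]]
70 370.0 ((358.0445861816406, 154.2515869140625), (47.246742248535156, 14.28575611114502), 28.610462188720703) [[340, 138], [342, 147], [339, 151], [346, 154], [351, 148], [370, 160], [367, 167], [372, 170], [378, 167], [378, 157]]
```

View pics/handle.png

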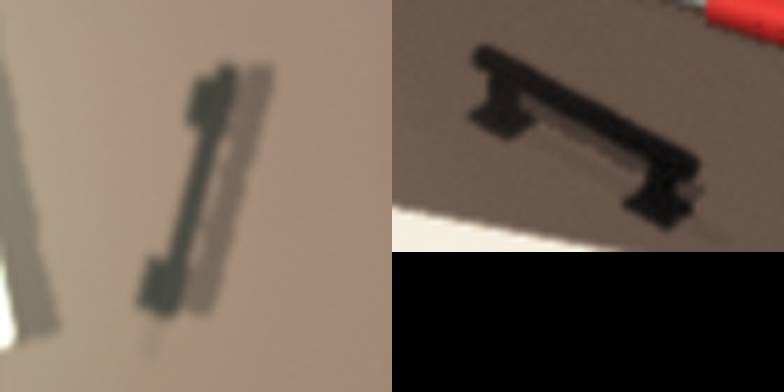

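View pics/panel.png

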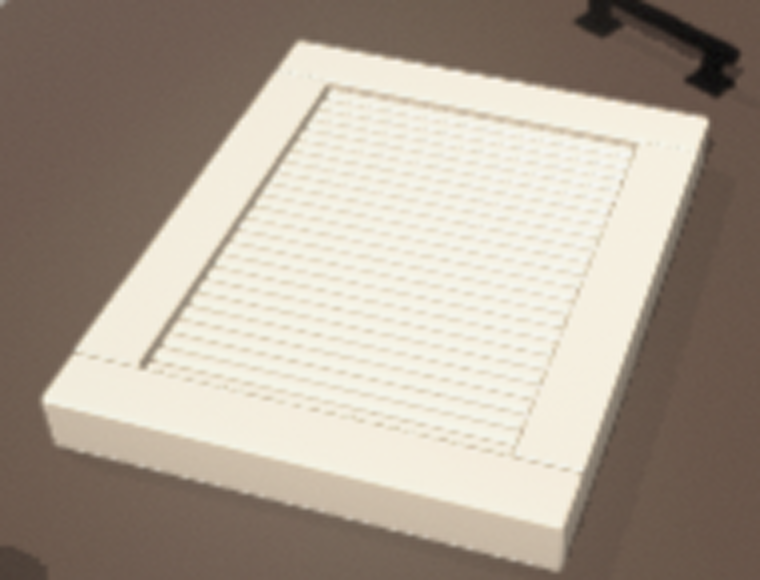

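The handle crop shows the bar's ends at top-view (410.7,181.6) and (400.4,226.3), and side-view (341.1,139.8) and (378.2,159.5). The panel crop gives its top corners in the side view at (269.5,156), (372,176.8), (335.5,286.6) and (205.5,251.9), with the grooves running along the short side.

Run:
```python
from h import *
s,t=grab("side"),grab("top")
S=[(269.5,156),(372,176.8),(335.5,286.6),(205.5,251.9)]; 
g=t["frame"].min(2).astype(int); roi=np.zeros(g.shape,bool); roi[120:270,225:385]=1
b=cv2.boxPoints(cv2.minAreaRect(biggest((g>200)&roi))); T=[(354.5,139),(372,231),(257,252.5),(241,160)]
T=[min(b,key=lambda q:np.hypot(*(q-np.array(p)))) for p in T]; print(np.round(T,1).tolist())
C=np.array([tri(s,t,a,b) for a,b in zip(S,T)]); print(C.round(1)); print("centre tri",C.mean(0))
for f,L in((s,S),(t,T)):
    Q=np.array([plane(f,p,46) for p in L]); x=Q[0]+Q[3]-Q[1]-Q[2]; y=Q[3]+Q[2]-Q[0]-Q[1]
    print("z46",Q.mean(0).round(1),"yaw",np.arctan2(x[1],x[0]),np.arctan2(-y[0],y[1]),np.linalg.norm(x)/2,np.linalg.norm(y)/2)
hs=[(341.1,139.8),(378.2,159.5)]; ht=[(410.7,181.6),(400.4,226.3)]
H=np.array([tri(s,t,a,b) for a,b in zip(hs,ht)]); print(H.round(1))
for f,L in((s,hs),(t,ht)):
    Q=np.array([plane(f,p,39) for p in L]); d=Q[0]-Q[1]; print("handle",Q.mean(0).round(1),np.arctan2(d[1],d[0]),np.linalg.norm(d))
st=manip.get_state(); print(R.from_quat(st["eef_rot"]).as_matrix().round(4))
```

```text
[[354.3999938964844, 137.60000610351562], [372.3999938964844, 231.3000030517578], [257.20001220703125, 253.5], [239.10000610351562, 159.8000030517578]]
[[ 732.2  -99.7   40.3]
 [ 433.1 -153.1   43.3]
 [ 363.9  210.5   47.8]
 [ 658.3  267.9   49.4]]
centre tri [546.89886255  56.41116251  45.19973277]
z46 [546.6  58.   46. ] yaw 0.18586176598331292 0.18999785424989185 296.6629231157095 365.3754251975244
z46 [546.4  56.9  46. ] yaw 0.1880864466757976 0.18821493281667587 304.4555079699879 372.69397876394135
[[ 590.2 -279.2   35.1]
 [ 449.5 -243.2   35.3]]
handle [ 519.7 -255.6   39. ] -0.2654122263988312 140.8755479735312
handle [ 518.4 -260.8   39. ] -0.24174173643181301 147.0842770541633
[[ 9.455e-01  3.258e-01 -1.000e-04]
 [ 3.258e-01 -9.455e-01  2.000e-04]
 [-0.000e+00 -2.000e-04 -1.000e+00]]
```

```bash
cat >> h.py <<'E'
PC=np.array([546.5,57.3]); PY=0.188
def pan(x,y): return PC+np.array([x*np.cos(PY)-y*np.sin(PY),x*np.sin(PY)+y*np.cos(PY)])
def delta(x,y,z,yaw,X,Y,Z,YAW):
    c,s=np.cos(yaw),np.sin(yaw); dx,dy=X-x,Y-y
    print("slide cm",np.round([(dx*c+dy*s)/10,(dx*s-dy*c)/10,(z-Z)/10],3),"turn z",round(yaw-YAW,4))
E
python3 - <<'E'
from h import *
s=manip.get_state(); r=R.from_quat(s["eef_rot"]).as_matrix(); y=np.arctan2(r[1,0],r[0,0]); print(y)
delta(211.75,-614.536,231.297,y,*pan(0,-60),60,PY)
E
```

```text
0.33181153786023315
slide cm [ 52.675 -46.676  17.13 ] turn z 0.1438
```

Units first: shifts go in shares of 1000 mm and turns go in shares of 4 rad. So 30 cm / 100 = 0.3, 27 cm / 100 = 0.27.

Emit:
play_rows --series '[{"slide": [0.03, -0.026, 0], "angular": [0, 0, 0], "hand": -1}, {"slide": [0.06, -0.052, 0], "angular": [0, 0, 0], "hand": -1}, {"slide": [0.09, -0.078, 0], "angular": [0, 0, 0], "hand": -1}, {"slide": [0.12, -0.104, 0], "angular": [0, 0, 0], "hand": -1}, {"slide": [0.15, -0.13, 0], "angular": [0, 0, 0], "hand": -1}, {"slide": [0.18, -0.156, 0], "angular": [0, 0, 0], "hand": -1}, {"slide": [0.21, -0.182, 0], "angular": [0, 0, 0], "hand": -1}, {"slide": [0.24, -0.208, 0], "angular": [0, 0, 0], "hand": -1}, {"slide": [0.27, -0.234, 0], "angular": [0, 0, 0], "hand": -1}, {"slide": [0.3, -0.26, 0], "angular": [0, 0, 0], "hand": -1}, {"slide": [0.3, -0.26, 0], "angular": [0, 0, 0], "hand": -1}]'

```text
time: 1.32
ee_pos: [413.0, -265.8, 231.5]
eef_rot: [0.986, 0.167, 0.0, -0.001]
ft_force: [-0.4, -0.9, 0.4]
gripper_width: -0.0
finger_force: 0.0
```

Converted, 22.68 cm / 100 = 0.2268, -20.68 cm / 100 = -0.2068, 0.144 rad / 4 = 0.036.

Emit:
play_rows --series '[{"slide": [0.026, -0.024, 0.015], "angular": [0, 0, 0.006], "hand": -1}, {"slide": [0.052, -0.048, 0.03], "angular": [0, 0, 0.012], "hand": -1}, {"slide": [0.078, -0.072, 0.05], "angular": [0, 0, 0.018], "hand": -1}, {"slide": [0.104, -0.096, 0.07], "angular": [0, 0, 0.024], "hand": -1}, {"slide": [0.13, -0.12, 0.09], "angular": [0, 0, 0.03], "hand": -1}, {"slide": [0.156, -0.144, 0.11], "angular": [0, 0, 0.036], "hand": -1}, {"slide": [0.182, -0.168, 0.13], "angular": [0, 0, 0.036], "hand": -1}, {"slide": [0.204, -0.188, 0.15], "angular": [0, 0, 0.036], "hand": -1}, {"slide": [0.2268, -0.2068, 0.1713], "angular": [0, 0, 0.036], "hand": -1}, {"slide": [0.2268, -0.2068, 0.1713], "angular": [0, 0, 0.036], "hand": -1}, {"slide": [0.2268, -0.2068, 0.1713], "angular": [0, 0, 0.036], "hand": -1}]'

```text
time: 2.23
ee_pos: [557.5, -0.2, 58.7]
eef_rot: [0.995, 0.095, -0.001, -0.0]
ft_force: [-0.6, -0.0, -0.4]
gripper_width: -0.1
finger_force: 0.0
```

Converted, 1.6 cm / 100 = 0.016, 1.2 cm / 100 = 0.012.

Emit:
play_rows --series '[{"slide": [0, 0, 0.006], "angular": [0, 0, 0], "hand": -1}, {"slide": [0, 0, 0.012], "angular": [0, 0, 0], "hand": -1}, {"slide": [0, 0, 0.016], "angular": [0, 0, 0], "hand": -1}, {"slide": [0, 0, 0.016], "angular": [0, 0, 0], "hand": -1}, {"slide": [0, 0, 0.016], "angular": [0, 0, 0], "hand": -1}, {"slide": [0, 0, 0.016], "angular": [0, 0, 0], "hand": -1}]'

```text
time: 2.73
ee_pos: [557.9, -2.0, 44.3]
eef_rot: [0.996, 0.093, 0.0, 0.0]
ft_force: [0.6, 0.3, 0.6]
gripper_width: -0.2
finger_force: 0.0
```

Converted, 0.5 cm / 100 = 0.005, 0.4 cm / 100 = 0.004.

Emit:
play_rows --series '[{"slide": [0, 0, 0.002], "angular": [0, 0, 0], "hand": -1}, {"slide": [0, 0, 0.004], "angular": [0, 0, 0], "hand": -1}, {"slide": [0, 0, 0.005], "angular": [0, 0, 0], "hand": -1}, {"slide": [0, 0, 0.005], "angular": [0, 0, 0], "hand": -1}, {"slide": [0, 0, 0.005], "angular": [0, 0, 0], "hand": -1}]'

```text
time: 3.15
ee_pos: [557.7, -1.6, 39.0]
eef_rot: [0.996, 0.094, -0.0, -0.0]
ft_force: [0.5, -0.9, 1.1]
gripper_width: 0.1
finger_force: 0.4
```

Converted, 0.1 cm / 100 = 0.001.

Emit:
play_rows --series '[{"slide": [0, 0, 0.001], "angular": [0, 0, 0], "hand": -1}, {"slide": [0, 0, 0.001], "angular": [0, 0, 0], "hand": -1}, {"slide": [0, 0, 0.001], "angular": [0, 0, 0], "hand": -1}]'

```text
time: 3.4
ee_pos: [557.8, -1.6, 38.0]
eef_rot: [0.996, 0.094, 0.0, -0.0]
ft_force: [-0.3, 0.1, 1.3]
gripper_width: -0.3
finger_force: 0.7
```

Converted, -4 cm / 100 = -0.04, -2 cm / 100 = -0.02.

Emit:
play_rows --series '[{"slide": [0, 0, -0.007], "angular": [0, 0, 0], "hand": -1}, {"slide": [0, -0.02, -0.007], "angular": [0, 0, 0], "hand": -1}, {"slide": [0, -0.04, -0.007], "angular": [0, 0, 0], "hand": -1}, {"slide": [0, -0.04, -0.004], "angular": [0, 0, 0], "hand": -1}, {"slide": [0, -0.04, -0.002], "angular": [0, 0, 0], "hand": -1}, {"slide": [0, -0.04, -0.001], "angular": [0, 0, 0], "hand": -1}, {"slide": [0, -0.04, -0.001], "angular": [0, 0, 0], "hand": -1}, {"slide": [0, -0.04, -0.001], "angular": [0, 0, 0], "hand": -1}]'

```text
time: 4.07
ee_pos: [550.4, 37.5, 39.2]
eef_rot: [0.996, 0.093, 0.0, -0.0]
ft_force: [-1.4, 8.4, 6.9]
gripper_width: -0.1
finger_force: 5.0
```

Converted, -2.4 cm / 100 = -0.024, -1 cm / 100 = -0.01.

Emit:
play_rows --series '[{"slide": [0, 0, -0.006], "angular": [0, 0, 0], "hand": -1}, {"slide": [0, -0.01, -0.006], "angular": [0, 0, 0], "hand": -1}, {"slide": [0, -0.024, -0.006], "angular": [0, 0, 0], "hand": -1}, {"slide": [0, -0.024, -0.004], "angular": [0, 0, 0], "hand": -1}, {"slide": [0, -0.024, -0.002], "angular": [0, 0, 0], "hand": -1}, {"slide": [0, -0.024, 0], "angular": [0, 0, 0], "hand": -1}, {"slide": [0, -0.024, 0], "angular": [0, 0, 0], "hand": -1}, {"slide": [0, -0.024, 0], "angular": [0, 0, 0], "hand": -1}]'

```text
time: 4.73
ee_pos: [545.8, 60.9, 38.8]
eef_rot: [0.996, 0.094, -0.0, -0.0]
ft_force: [-0.2, 0.6, 1.3]
gripper_width: 0.2
finger_force: 0.6
```

Converted, -2.4 cm / 100 = -0.024, -1 cm / 100 = -0.01.

Emit:
play_rows --series '[{"slide": [0, 0, -0.006], "angular": [0, 0, 0], "hand": -1}, {"slide": [0, -0.01, -0.006], "angular": [0, 0, 0], "hand": -1}, {"slide": [0, -0.024, -0.006], "angular": [0, 0, 0], "hand": -1}, {"slide": [0, -0.024, -0.004], "angular": [0, 0, 0], "hand": -1}, {"slide": [0, -0.024, -0.002], "angular": [0, 0, 0], "hand": -1}, {"slide": [0, -0.024, 0], "angular": [0, 0, 0], "hand": -1}, {"slide": [0, -0.024, 0], "angular": [0, 0, 0], "hand": -1}, {"slide": [0, -0.024, 0], "angular": [0, 0, 0], "hand": -1}]'

```text
time: 5.4
ee_pos: [541.4, 84.7, 38.9]
eef_rot: [0.996, 0.094, -0.0, -0.0]
ft_force: [-0.4, 4.1, 1.6]
gripper_width: -0.1
finger_force: 2.3
```

Converted, 6 cm / 100 = 0.06, 3 cm / 100 = 0.03.

Emit:
play_rows --series '[{"slide": [0, 0, -0.006], "angular": [0, 0, 0], "hand": -1}, {"slide": [0, 0.03, -0.006], "angular": [0, 0, 0], "hand": -1}, {"slide": [0, 0.06, -0.006], "angular": [0, 0, 0], "hand": -1}, {"slide": [0, 0.06, -0.004], "angular": [0, 0, 0], "hand": -1}, {"slide": [0, 0.06, -0.002], "angular": [0, 0, 0], "hand": -1}, {"slide": [0, 0.06, 0], "angular": [0, 0, 0], "hand": -1}, {"slide": [0, 0.06, 0], "angular": [0, 0, 0], "hand": -1}, {"slide": [0, 0.06, 0], "angular": [0, 0, 0], "hand": -1}]'

```text
time: 6.07
ee_pos: [552.5, 26.3, 39.2]
eef_rot: [0.996, 0.094, 0.0, 0.0]
ft_force: [0.1, -4.0, 6.3]
gripper_width: 0.1
finger_force: 3.0
```

Converted, 1.2 cm / 100 = 0.012, -0.6 cm / 100 = -0.006.

Emit:
play_rows --series '[{"slide": [0, 0, -0.006], "angular": [0, 0, 0], "hand": -1}, {"slide": [0, 0.012, -0.006], "angular": [0, 0, 0], "hand": -1}, {"slide": [0, 0.012, -0.004], "angular": [0, 0, 0], "hand": -1}, {"slide": [0, 0.012, -0.002], "angular": [0, 0, 0], "hand": -1}, {"slide": [0, 0.012, 0], "angular": [0, 0, 0], "hand": -1}, {"slide": [0, 0.012, 0], "angular": [0, 0, 0], "hand": -1}, {"slide": [0, 0.012, 0], "angular": [0, 0, 0], "hand": -1}]'

```text
time: 6.65
ee_pos: [554.7, 14.1, 39.0]
eef_rot: [0.996, 0.094, -0.0, 0.0]
ft_force: [-0.8, -3.5, 9.0]
gripper_width: 0.4
finger_force: 4.4
```

Converted, 0.8 cm / 100 = 0.008, -0.6 cm / 100 = -0.006.

Emit:
play_rows --series '[{"slide": [0, 0, -0.006], "angular": [0, 0, 0], "hand": -1}, {"slide": [0, 0.008, -0.006], "angular": [0, 0, 0], "hand": -1}, {"slide": [0, 0.008, -0.004], "angular": [0, 0, 0], "hand": -1}, {"slide": [0, 0.008, -0.002], "angular": [0, 0, 0], "hand": -1}, {"slide": [0, 0.008, 0], "angular": [0, 0, 0], "hand": -1}, {"slide": [0, 0.008, 0], "angular": [0, 0, 0], "hand": -1}, {"slide": [0, 0.008, 0], "angular": [0, 0, 0], "hand": -1}]'

```text
time: 7.23
ee_pos: [556.2, 6.1, 38.9]
eef_rot: [0.996, 0.094, -0.0, 0.0]
ft_force: [-0.7, -3.0, 8.6]
gripper_width: 0.0
finger_force: 4.4
```

Converted, -4.4 cm / 100 = -0.044, -2.2 cm / 100 = -0.022.

Emit:
play_rows --series '[{"slide": [0, 0, -0.006], "angular": [0, 0, 0], "hand": -1}, {"slide": [0, -0.022, -0.006], "angular": [0, 0, 0], "hand": -1}, {"slide": [0, -0.044, -0.006], "angular": [0, 0, 0], "hand": -1}, {"slide": [0, -0.044, -0.004], "angular": [0, 0, 0], "hand": -1}, {"slide": [0, -0.044, -0.002], "angular": [0, 0, 0], "hand": -1}, {"slide": [0, -0.044, 0], "angular": [0, 0, 0], "hand": -1}, {"slide": [0, -0.044, 0], "angular": [0, 0, 0], "hand": -1}, {"slide": [0, -0.044, 0], "angular": [0, 0, 0], "hand": -1}]'

```text
time: 7.9
ee_pos: [548.1, 49.2, 38.8]
eef_rot: [0.996, 0.093, -0.0, -0.0]
ft_force: [-1.2, 5.9, 1.0]
gripper_width: -0.1
finger_force: 3.4
```

Converted, -0.6 cm / 100 = -0.006, -0.4 cm / 100 = -0.004.

Emit:
play_rows --series '[{"slide": [0, 0, -0.006], "angular": [0, 0, 0], "hand": -1}, {"slide": [0, 0.006, -0.006], "angular": [0, 0, 0], "hand": -1}, {"slide": [0, 0.006, -0.004], "angular": [0, 0, 0], "hand": -1}, {"slide": [0, 0.006, -0.002], "angular": [0, 0, 0], "hand": -1}, {"slide": [0, 0.006, 0], "angular": [0, 0, 0], "hand": -1}, {"slide": [0, 0.006, 0], "angular": [0, 0, 0], "hand": -1}, {"slide": [0, 0.006, 0], "angular": [0, 0, 0], "hand": -1}]'

```text
time: 8.48
ee_pos: [549.3, 43.2, 39.0]
eef_rot: [0.996, 0.094, 0.0, 0.0]
ft_force: [-0.7, -4.7, 8.7]
gripper_width: -0.3
finger_force: 4.3
```

Converted, 4.2 cm / 100 = 0.042, 2.2 cm / 100 = 0.022.

Emit:
play_rows --series '[{"slide": [0, 0, -0.006], "angular": [0, 0, 0], "hand": -1}, {"slide": [0, 0.022, -0.006], "angular": [0, 0, 0], "hand": -1}, {"slide": [0, 0.042, -0.006], "angular": [0, 0, 0], "hand": -1}, {"slide": [0, 0.042, -0.004], "angular": [0, 0, 0], "hand": -1}, {"slide": [0, 0.042, -0.002], "angular": [0, 0, 0], "hand": -1}, {"slide": [0, 0.042, 0], "angular": [0, 0, 0], "hand": -1}, {"slide": [0, 0.042, 0], "angular": [0, 0, 0], "hand": -1}, {"slide": [0, 0.042, 0], "angular": [0, 0, 0], "hand": -1}]'

```text
time: 9.15
ee_pos: [556.9, 2.8, 39.0]
eef_rot: [0.996, 0.094, -0.0, 0.0]
ft_force: [-0.5, -4.7, 5.8]
gripper_width: -0.1
finger_force: 3.2
```

Run:
```python
from h import *
delta(*pan(0,-56),39,PY,519.5,-259.5,80,-0.25)
```

```text
slide cm [-8.573 25.017 -4.1  ] turn z 0.438
```

Converted, 25.02 cm / 100 = 0.2502, -4.1 cm / 100 = -0.041, 0.438 rad / 4 = 0.1095.

Emit:
play_rows --series '[{"slide": [0, 0, -0.041], "angular": [0, 0, 0], "hand": 0}, {"slide": [-0.012, 0.035, -0.041], "angular": [0, 0, 0.015], "hand": 0}, {"slide": [-0.024, 0.07, -0.041], "angular": [0, 0, 0.03], "hand": 0}, {"slide": [-0.036, 0.105, -0.041], "angular": [0, 0, 0.045], "hand": 0}, {"slide": [-0.048, 0.14, -0.041], "angular": [0, 0, 0.06], "hand": 0}, {"slide": [-0.06, 0.175, -0.041], "angular": [0, 0, 0.075], "hand": 0}, {"slide": [-0.072, 0.21, -0.041], "angular": [0, 0, 0.09], "hand": 0}, {"slide": [-0.08, 0.24, -0.041], "angular": [0, 0, 0.105], "hand": 0}, {"slide": [-0.0857, 0.2502, -0.041], "angular": [0, 0, 0.1095], "hand": 0}, {"slide": [-0.0857, 0.2502, -0.041], "angular": [0, 0, 0.1095], "hand": 0}]'

```text
time: 9.98
ee_pos: [519.0, -261.2, 79.7]
eef_rot: [0.992, -0.126, -0.0, 0.0]
ft_force: [-1.1, 1.8, -0.1]
gripper_width: 42.7
finger_force: 0.0
```

Emit:
play_rows --series '[{"slide": [0, 0, 0.01], "angular": [0, 0, 0], "hand": 0}, {"slide": [0, 0, 0.02], "angular": [0, 0, 0], "hand": 0}, {"slide": [0, 0, 0.02], "angular": [0, 0, 0], "hand": 0}]'

```text
time: 10.23
ee_pos: [518.5, -257.2, 57.6]
eef_rot: [0.992, -0.124, -0.002, -0.001]
ft_force: [-1.4, 0.8, -0.7]
gripper_width: 42.7
finger_force: 0.0
```

Run:
```python
from h import *
s,t=grab("side"),grab("top")
a=cv2.resize(t["frame"][150:260,350:460],(500,500),interpolation=2)
b=cv2.resize(s["frame"][90:180,310:400],(500,500)[::1],interpolation=2)
cv2.imwrite("pics/pre.png",cv2.resize(np.hstack([a,b])[:,:,::-1],(800,400)))
print(manip.get_state()["gripper_width"])
```

```text
42.61309322082242
```

View pics/pre.png

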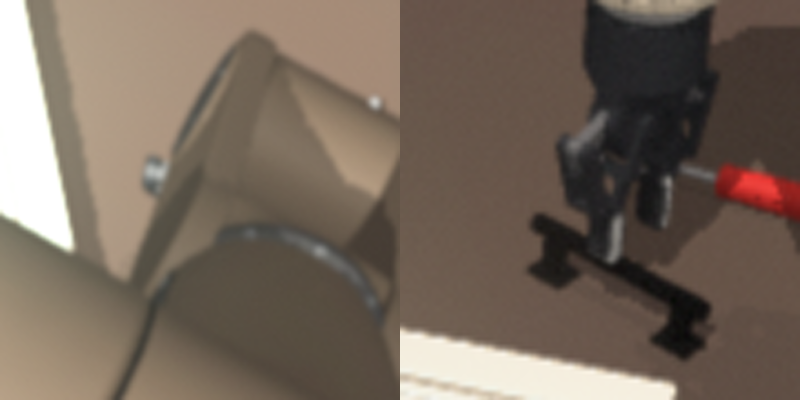

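In the crop, the open fingertips (about (605,255) and (655,220)) straddle the middle of the bar, so I go down and close.

Converted, 4.2 cm / 100 = 0.042, 3.2 cm / 100 = 0.032.

Emit:
play_rows --series '[{"slide": [0, 0, 0.008], "angular": [0, 0, 0], "hand": 0}, {"slide": [0, 0, 0.016], "angular": [0, 0, 0], "hand": 0}, {"slide": [0, 0, 0.024], "angular": [0, 0, 0], "hand": 0}, {"slide": [0, 0, 0.032], "angular": [0, 0, 0], "hand": 0}, {"slide": [0, 0, 0.042], "angular": [0, 0, 0], "hand": 0}, {"slide": [0, 0, 0.042], "angular": [0, 0, 0], "hand": 0}, {"slide": [0, 0, 0.042], "angular": [0, 0, 0], "hand": 0}]'

```text
time: 10.92
ee_pos: [519.0, -259.2, 17.2]
eef_rot: [0.992, -0.125, -0.001, -0.0]
ft_force: [-0.8, -0.2, -0.5]
gripper_width: 42.7
finger_force: 0.0
```

Emit:
play_rows --series '[{"slide": [0, 0, 0], "angular": [0, 0, 0], "hand": -1}, {"slide": [0, 0, 0], "angular": [0, 0, 0], "hand": -1}, {"slide": [0, 0, 0], "angular": [0, 0, 0], "hand": -1}, {"slide": [0, 0, 0], "angular": [0, 0, 0], "hand": -1}, {"slide": [0, 0, 0], "angular": [0, 0, 0], "hand": -1}, {"slide": [0, 0, 0], "angular": [0, 0, 0], "hand": -1}, {"slide": [0, 0, 0], "angular": [0, 0, 0], "hand": -1}, {"slide": [0, 0, 0], "angular": [0, 0, 0], "hand": -1}]'

```text
time: 11.58
ee_pos: [519.8, -259.6, 18.3]
eef_rot: [0.992, -0.125, 0.0, 0.0]
ft_force: [0.0, 1.0, 6.5]
gripper_width: 10.7
finger_force: 61.8
```

Run:
```python
from h import *
delta(519.5,-259.5,18,-0.25,*pan(0,-34.5),88,PY)
```

```text
slide cm [ -3.758 -28.239  -7.   ] turn z -0.438
```

Converted, -7 cm / 100 = -0.07, -5.5 cm / 100 = -0.055.

Emit:
play_rows --series '[{"slide": [0, 0, -0.01], "angular": [0, 0, 0], "hand": -1}, {"slide": [0, 0, -0.025], "angular": [0, 0, 0], "hand": -1}, {"slide": [0, 0, -0.04], "angular": [0, 0, 0], "hand": -1}, {"slide": [0, 0, -0.055], "angular": [0, 0, 0], "hand": -1}, {"slide": [0, 0, -0.07], "angular": [0, 0, 0], "hand": -1}, {"slide": [0, 0, -0.07], "angular": [0, 0, 0], "hand": -1}, {"slide": [0, 0, -0.07], "angular": [0, 0, 0], "hand": -1}]'

```text
time: 12.17
ee_pos: [519.9, -259.6, 88.7]
eef_rot: [0.992, -0.125, 0.001, 0.0]
ft_force: [0.0, 0.8, -3.0]
gripper_width: 10.6
finger_force: 60.6
```

Converted, -28.24 cm / 100 = -0.2824, -2.5 cm / 100 = -0.025, -0.438 rad / 4 = -0.1095.

Emit:
play_rows --series '[{"slide": [-0.003, -0.025, -0.01], "angular": [0, 0, 0], "hand": -1}, {"slide": [-0.007, -0.055, -0.01], "angular": [0, 0, -0.0125], "hand": -1}, {"slide": [-0.011, -0.085, -0.01], "angular": [0, 0, -0.0275], "hand": -1}, {"slide": [-0.015, -0.115, -0.01], "angular": [0, 0, -0.0425], "hand": -1}, {"slide": [-0.019, -0.145, -0.01], "angular": [0, 0, -0.0575], "hand": -1}, {"slide": [-0.023, -0.175, -0.01], "angular": [0, 0, -0.0725], "hand": -1}, {"slide": [-0.027, -0.205, -0.01], "angular": [0, 0, -0.0875], "hand": -1}, {"slide": [-0.031, -0.235, -0.01], "angular": [0, 0, -0.1], "hand": -1}, {"slide": [-0.035, -0.263, -0.005], "angular": [0, 0, -0.1095], "hand": -1}, {"slide": [-0.0376, -0.2824, 0], "angular": [0, 0, -0.1095], "hand": -1}, {"slide": [-0.0376, -0.2824, 0], "angular": [0, 0, -0.1095], "hand": -1}, {"slide": [-0.0376, -0.2824, 0], "angular": [0, 0, -0.1095], "hand": -1}]'

```text
time: 13.17
ee_pos: [552.2, 24.5, 86.8]
eef_rot: [0.995, 0.095, -0.001, -0.0]
ft_force: [-0.1, 0.2, -2.5]
gripper_width: 10.7
finger_force: 60.6
```

Run:
```python
from h import *
s=grab("side")
cv2.imwrite("pics/over.png",cv2.resize(s["frame"][100:300,200:400],(590,590),interpolation=2)[:,:,::-1])
print(manip.get_state()["ee_pos"],pan(0,-34.5))
```

```text
[552.30594938  23.68568337  87.08831309] [552.9478606   23.40789039]
```

View pics/over.png

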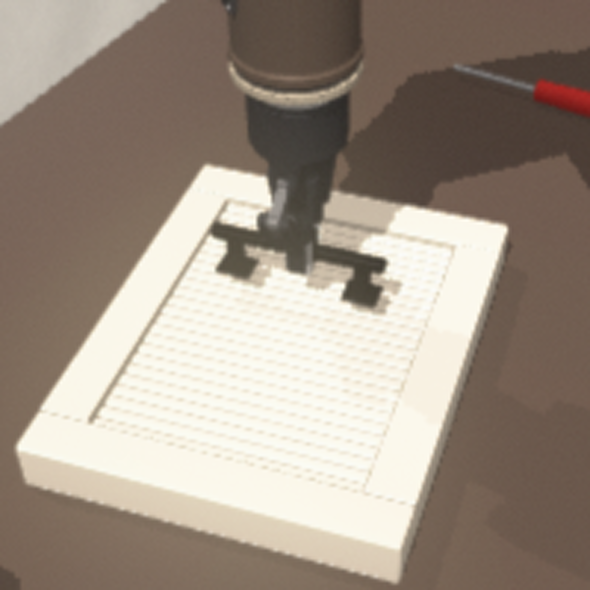

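The handle hangs level over the field, parallel to the grooves, with its feet at about (237,262) and (362,290) in the crop. I lower it.

Converted, 2.7 cm / 100 = 0.027, 2.3 cm / 100 = 0.023.

Emit:
play_rows --series '[{"slide": [0, 0, 0.006], "angular": [0, 0, 0], "hand": -1}, {"slide": [0, 0, 0.012], "angular": [0, 0, 0], "hand": -1}, {"slide": [0, 0, 0.018], "angular": [0, 0, 0], "hand": -1}, {"slide": [0, 0, 0.023], "angular": [0, 0, 0], "hand": -1}, {"slide": [0, 0, 0.027], "angular": [0, 0, 0], "hand": -1}, {"slide": [0, 0, 0.027], "angular": [0, 0, 0], "hand": -1}, {"slide": [0, 0, 0.027], "angular": [0, 0, 0], "hand": -1}]'

```text
time: 13.8
ee_pos: [552.9, 23.3, 60.7]
eef_rot: [0.996, 0.094, -0.0, -0.0]
ft_force: [-0.8, 0.4, -2.8]
gripper_width: 10.7
finger_force: 60.6
```

Converted, 0.3 cm / 100 = 0.003, 0.2 cm / 100 = 0.002.

Emit:
play_rows --series '[{"slide": [0, 0, 0.001], "angular": [0, 0, 0], "hand": -1}, {"slide": [0, 0, 0.002], "angular": [0, 0, 0], "hand": -1}, {"slide": [0, 0, 0.003], "angular": [0, 0, 0], "hand": -1}, {"slide": [0, 0, 0.003], "angular": [0, 0, 0], "hand": -1}, {"slide": [0, 0, 0.003], "angular": [0, 0, 0], "hand": -1}, {"slide": [0, 0, 0.003], "angular": [0, 0, 0], "hand": -1}]'

```text
time: 14.3
ee_pos: [553.1, 23.5, 58.1]
eef_rot: [0.996, 0.094, 0.0, -0.0]
ft_force: [0.8, -1.0, -2.5]
gripper_width: 11.2
finger_force: 60.6
```

Commanded z is now 58; I continue in 0.5 mm steps.

Converted, 0.05 cm / 100 = 0.0005.

Emit:
play_rows --series '[{"slide": [0, 0, 0.0005], "angular": [0, 0, 0], "hand": -1}, {"slide": [0, 0, 0.0005], "angular": [0, 0, 0], "hand": -1}, {"slide": [0, 0, 0.0005], "angular": [0, 0, 0], "hand": -1}]'

```text
time: 14.55
ee_pos: [553.1, 23.5, 57.7]
eef_rot: [0.996, 0.094, 0.0, 0.0]
ft_force: [-0.2, 0.6, 2.3]
gripper_width: 10.8
finger_force: 61.3
```

Emit:
play_rows --series '[{"slide": [0, 0, 0.0005], "angular": [0, 0, 0], "hand": -1}, {"slide": [0, 0, 0.0005], "angular": [0, 0, 0], "hand": -1}, {"slide": [0, 0, 0.0005], "angular": [0, 0, 0], "hand": -1}]'

```text
time: 14.8
ee_pos: [553.1, 23.5, 57.3]
eef_rot: [0.996, 0.094, 0.0, -0.0]
ft_force: [-2.4, 2.2, 6.3]
gripper_width: 11.0
finger_force: 61.9
```

Converted, 0.03 cm / 100 = 0.0003.

Emit:
play_rows --series '[{"slide": [0, 0, 0.0003], "angular": [0, 0, 0], "hand": -1}, {"slide": [0, 0, 0.0003], "angular": [0, 0, 0], "hand": -1}, {"slide": [0, 0, 0.0003], "angular": [0, 0, 0], "hand": -1}, {"slide": [0, 0, 0.0003], "angular": [0, 0, 0], "hand": -1}, {"slide": [0, 0, 0.0003], "angular": [0, 0, 0], "hand": -1}]'

```text
time: 15.22
ee_pos: [553.1, 23.5, 57.1]
eef_rot: [0.996, 0.094, 0.0, -0.0]
ft_force: [-3.2, 1.0, 9.5]
gripper_width: 10.8
finger_force: 62.2
```

Emit:
play_rows --series '[{"slide": [0, 0, 0], "angular": [0, 0, 0], "hand": -1}, {"slide": [0, 0, 0], "angular": [0, 0, 0], "hand": -1}, {"slide": [0, 0, 0], "angular": [0, 0, 0], "hand": -1}, {"slide": [0, 0, 0], "angular": [0, 0, 0], "hand": -1}]'

```text
time: 15.55
ee_pos: [553.1, 23.5, 57.1]
eef_rot: [0.996, 0.094, 0.0, -0.0]
ft_force: [-3.0, 1.6, 8.8]
gripper_width: 10.7
finger_force: 62.2
```

Converted, -0.07 cm / 100 = -0.0007.

Emit:
play_rows --series '[{"slide": [0, 0, -0.0007], "angular": [0, 0, 0], "hand": -1}, {"slide": [0, 0, -0.0007], "angular": [0, 0, 0], "hand": -1}, {"slide": [0, 0, -0.0007], "angular": [0, 0, 0], "hand": -0.3}, {"slide": [0, 0, -0.0007], "angular": [0, 0, 0], "hand": -0.3}, {"slide": [0, 0, -0.0007], "angular": [0, 0, 0], "hand": -0.3}, {"slide": [0, 0, -0.0007], "angular": [0, 0, 0], "hand": 0}, {"slide": [0, 0, -0.0007], "angular": [0, 0, 0], "hand": 0}, {"slide": [0, 0, -0.0007], "angular": [0, 0, 0], "hand": 0}]'

```text
time: 16.22
ee_pos: [553.0, 23.4, 57.3]
eef_rot: [0.996, 0.094, -0.0, 0.0]
ft_force: [-0.4, -0.2, -0.3]
gripper_width: 42.6
finger_force: 0.0
```

Converted, -15 cm / 100 = -0.15, -12 cm / 100 = -0.12.

Emit:
play_rows --series '[{"slide": [0, 0, -0.01], "angular": [0, 0, 0], "hand": 0}, {"slide": [0, 0, -0.02], "angular": [0, 0, 0], "hand": 0}, {"slide": [0, 0, -0.04], "angular": [0, 0, 0], "hand": 0}, {"slide": [0, 0, -0.06], "angular": [0, 0, 0], "hand": 0}, {"slide": [0, 0, -0.09], "angular": [0, 0, 0], "hand": 0}, {"slide": [0, 0, -0.12], "angular": [0, 0, 0], "hand": 0}, {"slide": [0, 0, -0.15], "angular": [0, 0, 0], "hand": 0}, {"slide": [0, 0, -0.15], "angular": [0, 0, 0], "hand": 0}, {"slide": [0, 0, -0.15], "angular": [0, 0, 0], "hand": 0}]'

```text
time: 16.97
ee_pos: [554.2, 23.4, 210.2]
eef_rot: [0.996, 0.094, 0.002, 0.0]
ft_force: [0.3, 0.9, -0.9]
gripper_width: 42.6
finger_force: 0.0
```

Run:
```python
from h import *
s=grab("side")
cv2.imwrite("pics/done.png",cv2.resize(s["frame"][100:300,200:400],(590,590),interpolation=2)[:,:,::-1])
```

```text
(no output)
```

View pics/done.png

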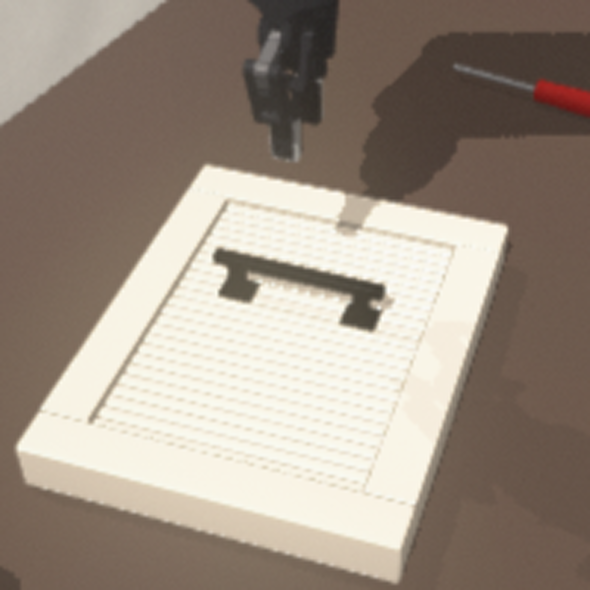

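The handle stands level along the grooves. Its feet are at (238,288) and (362,312) in the crop, about midway between the field's sides, and the gripper is clear.

```bash
python3 -c "
from cell import manip
print(manip.finish_job())"
```

```text
the job is handed in; nothing more can be done
None
```

I found the batten about 34 mm to the right of the panel's centre, stood the handle on it along the grooves, pushed down with about 12 N without it giving, and released it; the job is handed in, but no verdict came back.

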